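# Crank a layered specimen under the microscope

## Robot

A 7-joint arm with a two-finger parallel gripper is mounted at the origin on the work surface. World frame = base frame: x ahead of the robot, y to its left, z up, the work surface at z = 0. Lengths are in mm, angles in rad, forces in N, time in s.
With the tool pointing down it reaches from about 400 to 900 mm from the base axis. Payload 5.5 kg.
Tool frame: the origin (TCP) lies midway between the tips of the shut fingers; the grasp point (between the pads) lies 19 mm behind it; z points along the fingers, y is the line along which they close (so a half turn about z gives the same grasp; the last joint's range is limited). The gripper opens to 92 mm and grips with 3 to 60 N. Pads are 19 mm wide; open, the fingers measure 130 mm over their backs; the gripper's body (75 mm by 190 mm) begins 47 mm behind the grasp point.
Start: joints at [1.411, 0.501, -0.427, 1.55, 0.221, 1.138, -0.21], TCP at [266.737, -592.749, 226.729] pointing down, gripper open.
Joint ranges: [-2.88, 2.88], [-0.31, 2.03], [-1.54, 1.56], [0.2, 2.42], [-1.41, 4.55], [0.19, 2.02], [-2.57, 2.57]. Speed limits (rad/s): [2.57, 2.57, 3.14, 3.14, 3.14, 3.14, 3.14].

## Interface

Orientations are given as a unit quaternion [x, y, z, w].
In Python, from cell import read_state, capture, get_calibration, close_job gives the robot as it stands. The module is installed in compiled form; this text tells all that it offers.
- The arm moves only by the tool play_rows, never from a script. Its argument "deltas" is a list of rows, each a list of 3 entries, a list of its own where there are three numbers: the opening, from 0 (shut) to 1 (fully open), then the shift along the world's x, y, z in mm, then the turn, a rotation vector about the world's x, y, z in rad. In form: [[grip, [x, y, z], [wx, wy, wz]], ...]. A call has 1 to 12 rows; each row shifts and turns the commanded pose from where the row before left it; what a row does not reach is not made up. A row lasts 1/12 s, in which the tool goes at most 41.7 mm and 7.16 degrees, less where a joint would pass 70% of its speed; a pose out of reach is approached as far as the arm can. A call with a gripper value outside its range is refused whole. The fingers move at their own pace and stop on an object; "grip_force" is the grip in N (left out, the last holds). Time passes only in rows, so rows that do not move let the fingers close. It gives the time, the measured TCP pose, the force, the opening and the grip force at its end, in the units of the state.
- read_state(): the state, without advancing time (a new reading comes with each control period).
- capture(name): name is "side" or "top" or "wrist"; returns the picture (480x640x3 uint8, red, green, blue); there is no depth.
- get_calibration(name): a dict with "mtx" (3x3 intrinsics, pixels), "extrinsics" (4x4, takes a point from camera to world coordinates). Camera axes: x right, y down, z forward; pixel columns grow to the right and rows downward; lengths in mm; the calibration is good to about 2 mm. A picture is of the moment at which its call begins: read the wrist's pose just before it. get_calibration takes no time and is no camera call; for the wrist camera it gives the pose at the moment of the call.
- close_job(): hands the job in; it is judged then, once.
The state is a dict: "clock": time; "joint_pos": joint angles; "qvel": joint speeds; "tau": joint torques, N m; "position": TCP position; "orientation": TCP orientation; "force": force on the tool from outside, world axes, zero at the start; "wrist_torque": the same for the moment, N m; "finger_gap": opening from 0.0 (shut) to 1.0 (fully open); "finger_force": force on a finger pad.
Only numpy, scipy, OpenCV 4.12 (cv2) and the standard library are available. Lean on these libraries where they do the work, as an engineer would, in place of code of your own. Each camera call takes 0.05 s, during which the arm holds its last target. There are 200 camera calls.

## Task

Lay the metal spacer disc centred on the round plate of the hand-cranked slide, lay the stone slice centred on top of it, and let go of each. Then turn the crank until the plate stands right under the microscope's lens barrel, with the stack still centred, and let go. Move the carriage only by its crank and leave the jar, the beaker and the slide box alone.

Things in the scene. Friction and masses are not known exactly. Their poses are not given: they have to be found in the camera images.
- spacer: Bare aluminium disc, 56 mm in diameter, 12 mm thick, lying flat on the table, about 60 to 105 g. Origin at the centre of its underside, z up.
- slice: Pale stone disc (a slice of drill core), 44 mm in diameter, 14 mm thick, lying flat on the table, about 45 to 90 g; smaller and thicker than the spacer. Origin at the centre of its underside, z up.
- carriage: Carriage: aluminium block 88 x 70 x 24 mm under a flat, rimless dark steel round plate 84 mm in diameter, 10 mm thick. Origin at the centre of the plate's top face, 50 mm above the table. Its y axis points along the rail from crank to microscope. It travels along +y by 15 mm per rad (94 mm per turn) of the crank; the lens is 1.3 to 2.2 turns away and can be overshot.
- crank (a joint): Angle of the crank in rad about the vertical axis, counterclockwise from above positive; counterclockwise (growing) drives the carriage towards the microscope, clockwise brings it back. Range 0 to 15.7, starts between 1.2 and 4. Turning takes about 4 to 6 N at the knob; it stays where it is left.
- crank_axis (a point): Point on the crank's vertical axis at the top of the white gearbox block (100 x 100 x 50 mm) at the crank end of the rail, 50 mm above the table. z up, y along the rail towards the microscope.
- knob (a point): Middle of the crank's upright black knob, a freely spinning sleeve 19 mm in diameter and 44 mm tall (from 80 to 124 mm above the table; this point is at 102 mm), standing at 50 mm radius from the crank axis on a flat steel arm whose top is 79 mm above the table.
- lens (a point): Centre of the lower end of the microscope's dark lens barrel (48 mm in diameter), 150 mm above the table, over the rail's centre line. The white head and boom above it reach from 205 to 275 mm up; post and foot stand beyond the rail's far end.
- jar: Small amber jar with a black cap, 38 mm in diameter, 55 mm tall, loose on the table between the robot and the slide. Origin at the centre of its underside.
- beaker: Glass beaker, 68 mm in diameter, 85 mm tall, loose on the table near the microscope's foot. Origin at the centre of its underside.
- slidebox: Grey box 85 x 120 x 35 mm, loose on the table beyond the slide. Origin at the centre of its underside.

How it is judged:
By the outcome, as a careful person would: the job done as asked, in the order asked, and still so for the second after the job is handed in, with the robot touching nothing.
It also fails if it takes over 72 s, if anything falls off the work surface, if the arm or the gripper's body presses on something with over 40 N, if the wrist force passes 120 N, or if a joint passes its speed limit or range.

## Working session

There is one attempt and no reset: what is moved stays moved. The work goes in short steps, Python scripts to look and compute and a tool call to move; the robot and the scene stay as the last step left them, time stands still between calls to the robot, and variables do not carry over. Pictures are saved under pics/ and viewed, at most 10 in all, crops included, and the job is handed in when it is done.

Besides the shell and the picture viewer there is one more tool, called in YAML: its name, and indented under it one key for each argument. play_rows: Moves the arm, as the interface text tells. Its arguments: {"type":"object","properties":{"deltas":{"type":"array"},"grip_force":{"type":"number"}},"required":["deltas"]}

```bash
mkdir -p pics
cat > h.py <<'E'
import numpy as np, cv2
from cell import read_state, capture, get_calibration, close_job
def ray(cal,u,v,z):
    K=np.array(cal["mtx"]);T=np.array(cal["extrinsics"])
    d=T[:3,:3]@np.linalg.solve(K,[u,v,1.]);o=T[:3,3]
    return o+d*(z-o[2])/d[2]
def proj(cal,p):
    K=np.array(cal["mtx"]);T=np.array(cal["extrinsics"])
    c=T[:3,:3].T@(np.array(p,float)-T[:3,3]);q=K@c
    return q[:2]/q[2]
def save(name,im): cv2.imwrite("pics/"+name,im[:,:,::-1])
E
python3 - <<'E'
from h import *
np.set_printoptions(precision=3,suppress=True)
for n in("top","side"):
    im=capture(n);save(n+"0.png",im);c=get_calibration(n);print(n,np.array(c["mtx"]),np.array(c["extrinsics"]))
s=read_state();print(s["clock"],s["position"],s["orientation"],s["force"],s["finger_gap"])
E
```

```text
top [[574.696   0.    321.515]
 [  0.    574.696 238.328]
 [  0.      0.      1.   ]] [[   0.001   -0.988    0.157  445.14 ]
 [  -1.      -0.001   -0.002  -23.423]
 [   0.002   -0.157   -0.988 1203.826]
 [   0.       0.       0.       1.   ]]
side [[622.748   0.    310.841]
 [  0.    622.748 240.646]
 [  0.      0.      1.   ]] [[  -0.977   -0.153    0.146  431.851]
 [  -0.21     0.766   -0.607  735.766]
 [  -0.019   -0.624   -0.781 1078.063]
 [   0.       0.       0.       1.   ]]
0.1 [ 266.425 -592.216  225.774] [ 0.978  0.21  -0.    -0.001] [-0.211 -0.619  0.097] 1.0001150412921487
```

View pics/top0.png

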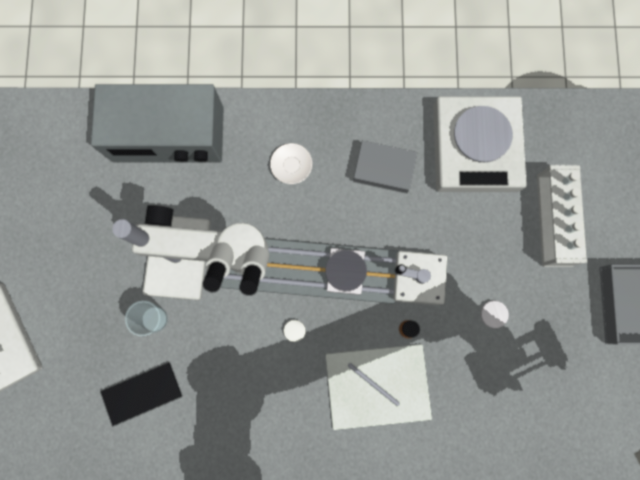

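View pics/side0.png

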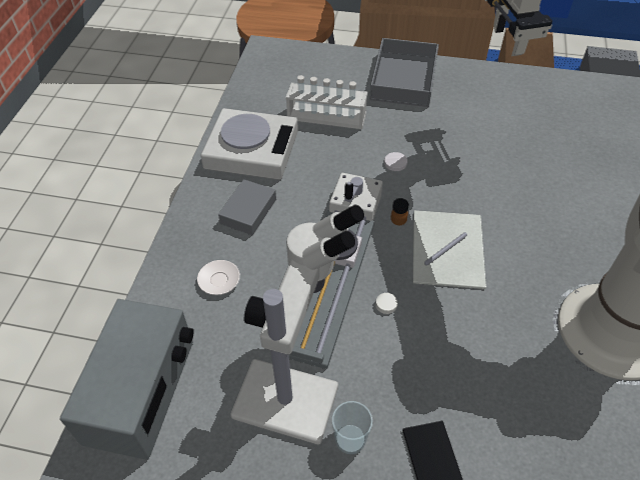

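The top view shows the spacer at (495,314), the slice at (294,330), the plate at (347,270), the gearbox at (421,277) with the knob near (401,268), the jar at (409,328) and the microscope head around (240,250). In the side view, the dark barrel is partly visible near (320,285).

Run:
```python
from h import *
np.set_printoptions(precision=1,suppress=True)
t=cv2.imread("pics/top0.png");s=cv2.imread("pics/side0.png");ct=get_calibration("top");cs=get_calibration("side")
def blob(im,cen,r,f):
    x0,y0=cen[0]-r,cen[1]-r
    p=im[y0:y0+2*r,x0:x0+2*r].astype(int);m=f(p).astype(np.uint8)
    n,l,st,ce=cv2.connectedComponentsWithStats(m);
    k=1+np.argmax(st[1:,4]);c=max(cv2.findContours((l==k).astype(np.uint8),0,2)[0],key=cv2.contourArea)
    e=cv2.fitEllipse(cv2.convexHull(c)) if len(c)>4 else None
    return ce[k]+[x0,y0],st[k,2:],(np.array(e[0])+[x0,y0],e[1])
g=lambda p:p.mean(2)
for n,c,r,z,f in [("spacer",(495,314),22,12,lambda p:g(p)>165),("slice",(294,330),20,14,lambda p:g(p)>165),
  ("plate",(347,270),28,50,lambda p:(g(p)<105)),("knob",(401,268),10,124,lambda p:g(p)<60),("jar",(409,328),14,55,lambda p:g(p)<50)]:
    b=blob(t,c,r,f);print(n,b,ray(ct,*b[2][0],z))
b=blob(s,(396,161),18,lambda p:g(p)>165);print("sp side",b,ray(cs,*b[2][0],12))
b=blob(s,(386,303),18,lambda p:g(p)>165);print("sl side",b,ray(cs,*b[2][0],14))
# gearbox top corners approx, yellow strip line
hsv=cv2.cvtColor(t,cv2.COLOR_BGR2HSV);m=cv2.inRange(hsv,(10,120,100),(30,255,255));m[:, :255]=0;m[:,400:]=0;m[:255]=0;m[285:]=0
pts=np.argwhere(m)[:,::-1].astype(np.float32);vx,vy,x,y=cv2.fitLine(pts,cv2.DIST_HUBER,0,.01,.01).ravel()
for u in(270,390):print("strip",ray(ct,u,y+(u-x)*vy/vx,20),len(pts))
big=cv2.resize(t[225:315,190:460],None,fx=2.9,fy=2.9,interpolation=2)
b2=cv2.resize(s[165:365,225:400],None,fx=1.7,fy=1.7,interpolation=2)
o=np.zeros((big.shape[0]+b2.shape[0],800,3),np.uint8);o[:big.shape[0],:big.shape[1]]=big;o[big.shape[0]:,:b2.shape[1]]=b2
# gap: blow up top gearbox
gb=cv2.resize(t[245:307,390:452],None,fx=5,fy=5,interpolation=2);o[big.shape[0]:big.shape[0]+310,400:710]=gb
cv2.imwrite("pics/z1.png",o[:600])
```

```text
spacer (array([497.6, 310.3]), array([ 25,  23, 368], dtype=int32), (array([497.8, 310.6]), (17.563575744628906, 29.258955001831055))) [ 484.6 -389.1   12. ]
slice (array([294.2, 330.2]), array([ 22,  21, 372], dtype=int32), (array([294.1, 330.2]), (20.622455596923828, 22.507360458374023))) [444.3  30.1  14. ]
plate (array([342. , 268.1]), array([  48,   46, 1538], dtype=int32), (array([340.9, 267.5]), (46.9409294128418, 49.613887786865234))) [569.4 -64.9  50. ]
knob (array([397.3, 270.2]), array([ 7,  8, 36], dtype=int32), (array([398.1, 269.8]), (7.162902355194092, 7.802324295043945))) [ 557.1 -170.1  124. ]
jar (array([409.4, 328.5]), array([ 20,  16, 262], dtype=int32), (array([409.3, 328.6]), (16.493061065673828, 19.67873191833496))) [ 447.7 -199.4   55. ]
sp side (array([392.8, 157.4]), array([ 19,  14, 158], dtype=int32), (array([393.3, 157.7]), (11.5028657913208, 19.63408851623535))) [ 487.8 -386.7   12. ]
sl side (array([386.2, 301.2]), array([ 21,  18, 289], dtype=int32), (array([386.3, 301.2]), (17.35085105895996, 20.8060245513916))) [447.9  31.8  14. ]
strip [579.3  80.8  20. ] 149
strip [ 556.5 -167.3   20. ] 149
```

View pics/z1.png

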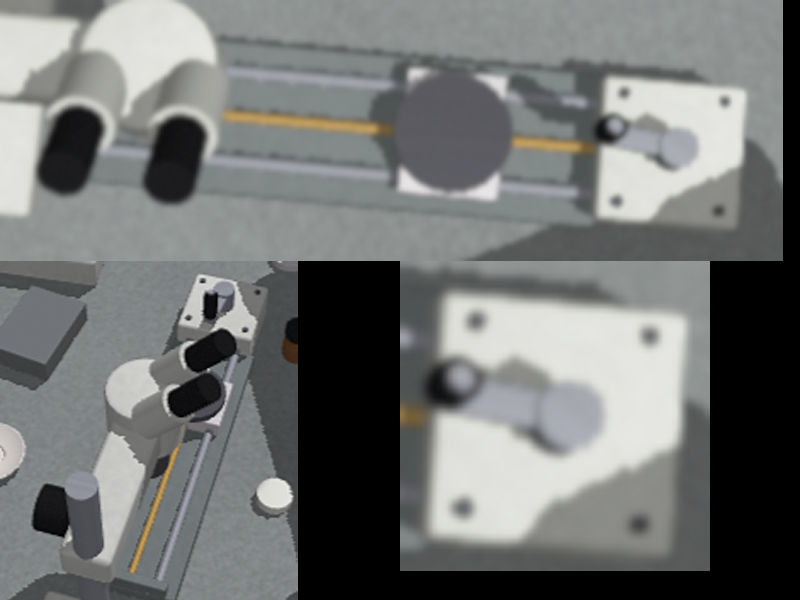

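The crop shows the head as a round cylinder with its top centred near px (242,246), and the crank hub near (424,276). The gearbox corners average to (421,278), and the plate's true centre is at about (346,270). The spacer was half in shadow, so its blob is biased.

Run:
```python
from h import *
np.set_printoptions(precision=2,suppress=True)
ct=get_calibration("top");w=get_calibration("wrist")
for n,u,v,z in [("spacer",495,313.5,12),("plate",346.3,270.3,50),("gear",421.2,277.8,50),("hub",424,275.8,90),("head",242,245.7,275),("knobtop",402,267.3,124)]:
    print(n,ray(ct,u,v,z))
print(w["mtx"],np.array(w["extrinsics"]));print(read_state()["position"])
```

```text
spacer [ 478.62 -383.03   12.  ]
plate [563.66 -75.73  50.  ]
gear [ 548.67 -226.33   50.  ]
hub [ 548.98 -224.85   90.  ]
head [580.69 104.54 275.  ]
knobtop [ 561.85 -177.58  124.  ]
[[337.33   0.   317.53]
 [  0.   337.33 240.  ]
 [  0.     0.     1.  ]] [[   0.41   -0.87   -0.27  338.05]
 [  -0.91   -0.39   -0.12 -558.8 ]
 [  -0.      0.29   -0.96  383.71]
 [   0.      0.      0.      1.  ]]
[ 266.43 -592.22  225.77]
```

play_rows:
  deltas:
    - [1, [20, 20, 0], [0, 0, 0.1]]
    - [1, [20, 20, 0], [0, 0, 0.1]]
    - [1, [20, 20, 0], [0, 0, 0.1]]
    - [1, [20, 20, 0], [0, 0, 0.1]]
    - [1, [20, 20, 0], [0, 0, 0.1]]
    - [1, [20, 20, 0], [0, 0, 0.1]]
    - [1, [20, 20, 0], [0, 0, 0.1]]
    - [1, [20, 20, 0], [0, 0, 0.1]]
    - [1, [20, 20, 0], [0, 0, 0.1]]
    - [1, [20, 20, 0], [0, 0, 0.1]]
    - [1, [0, 0, 0], [0, 0, 0.06]]
    - [1, [0, 0, 0], [0, 0, 0]]
  grip_force: 20

```text
clock: 1.1
position: [468.3, -390.3, 226.5]
orientation: [0.735, 0.678, 0.001, -0.0]
force: [-0.5, -0.0, 0.1]
finger_gap: 0.999
finger_force: 0.0
```

Run:
```python
from h import *
np.set_printoptions(precision=1,suppress=True)
c=get_calibration("wrist");im=capture("wrist");save("w1.png",im)
print(proj(c,[478.6,-383,12]),np.array(c["extrinsics"])[:3,3])
```

```text
[326.6 204.9] [ 474.3 -310.6  384.5]
```

View pics/w1.png

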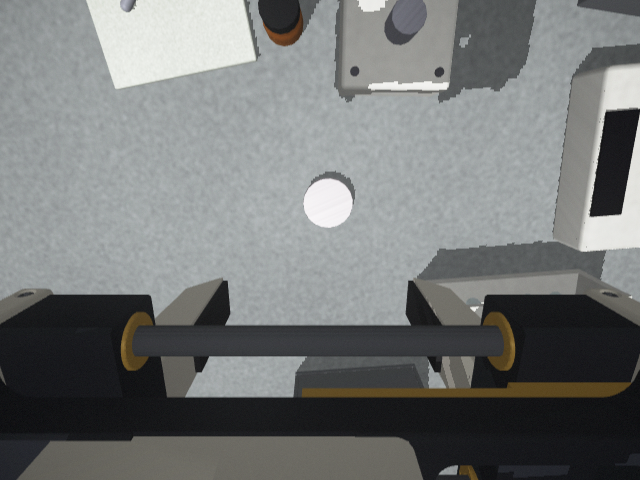

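The wrist view shows the spacer unshadowed at about (328,203), 50 px across, with the gearbox at the top.

```bash
cat >> h.py <<'E'
def disc(im,cal,cen,r,z,thr,dark=False):
    x0,y0=max(cen[0]-r,0),max(cen[1]-r,0)
    g=im[y0:cen[1]+r,x0:cen[0]+r].astype(int).mean(2);m=((g<thr) if dark else (g>thr)).astype(np.uint8)
    m=cv2.morphologyEx(m,cv2.MORPH_OPEN,np.ones((3,3),np.uint8))
    c=max(cv2.findContours(m,0,cv2.CHAIN_APPROX_NONE)[0],key=cv2.contourArea)
    e=cv2.fitEllipse(cv2.convexHull(c));u=np.array(e[0])+[x0,y0]
    P=np.array([ray(cal,*(q[0]+[x0,y0]),z)[:2] for q in cv2.convexHull(c)],np.float32)
    return u,ray(cal,*u,z),2*cv2.minEnclosingCircle(P)[1]
E
python3 - <<'E'
from h import *
np.set_printoptions(precision=1,suppress=True)
c=get_calibration("wrist");im=cv2.imread("pics/w1.png")
u,p,d=disc(im,c,(328,203),45,12,205);print(u,p,d,p-read_state()["position"])
E
```

```text
[327.5 202.9] [ 478.2 -382.9   12. ] 54.95383071899414 [  11.4    9.3 -214.2]
```

play_rows:
  deltas:
    - [1, [11.5, 9.8, -30], [0, 0, 0]]
    - [1, [0, 0, -36], [0, 0, 0]]
    - [1, [0, 0, -36], [0, 0, 0]]
    - [1, [0, 0, -36], [0, 0, 0]]
    - [1, [0, 0, -36], [0, 0, 0]]
    - [1, [0, 0, -25], [0, 0, 0]]
    - [1, [0, 0, -15], [0, 0, 0]]
    - [1, [0, 0, -9], [0, 0, 0]]
    - [0.5, [0, 0, 0], [0, 0, 0]]
    - [0.5, [0, 0, 0], [0, 0, 0]]
    - [0.4, [0, 0, 0], [0, 0, 0]]
    - [0.4, [0, 0, 0], [0, 0, 0]]
  grip_force: 20

```text
clock: 2.15
position: [479.3, -383.8, 5.5]
orientation: [0.738, 0.675, 0.0, 0.001]
force: [-0.2, 0.9, 0.1]
finger_gap: 0.76
finger_force: 0.0
```

play_rows:
  deltas:
    - [0.4, [0, 0, 0], [0, 0, 0]]
    - [0.4, [0, 0, 0], [0, 0, 0]]
    - [0.4, [0, 0, 0], [0, 0, 0]]
    - [0.4, [0, 0, 0], [0, 0, 0]]
    - [0.4, [0, 0, 0], [0, 0, 0]]
  grip_force: 20

```text
clock: 2.57
position: [478.8, -383.4, 4.7]
orientation: [0.738, 0.675, 0.0, 0.001]
force: [-1.2, 0.3, 5.9]
finger_gap: 0.601
finger_force: 20.0
```

play_rows:
  deltas:
    - [0.4, [0, 0, 15], [0, 0, 0]]
    - [0.4, [0, 0, 30], [0, 0, 0]]
    - [0.4, [0, 5, 35], [0, 0, 0]]
    - [0.4, [10, 25, 30], [0, 0, 0]]
    - [0.4, [12, 32, 20], [0, 0, 0]]
    - [0.4, [12, 34, 16], [0, 0, 0]]
    - [0.4, [12, 34, 16], [0, 0, 0]]
    - [0.4, [12, 34, 16], [0, 0, 0]]
    - [0.4, [12, 34, 15], [0, 0, 0]]
    - [0.4, [10, 30, 3], [0, 0, 0]]
    - [0.4, [6, 15, 0], [0, 0, -0.006]]
    - [0.4, [0, 0, 0], [0, 0, 0]]

```text
clock: 3.57
position: [565.8, -133.4, 201.6]
orientation: [0.737, 0.676, 0.002, 0.0]
force: [0.1, 0.5, 0.2]
finger_gap: 0.601
finger_force: 20.0
```

Run:
```python
from h import *
np.set_printoptions(precision=1,suppress=True)
capture("wrist");c=get_calibration("wrist");im=capture("wrist");save("w2.png",im)
s=read_state();print(s["position"],s["finger_gap"],s["finger_force"],proj(c,[564,-75,50]),np.array(c["extrinsics"]))
```

```text
[ 564.1 -139.2  200.3] 0.5985715431318296 19.999304115772247 [310.9 159.4] [[  1.   -0.1  -0.  571.2]
 [ -0.1  -1.   -0.3 -56.9]
 [  0.    0.3  -1.  358.8]
 [  0.    0.    0.    1. ]]
```

View pics/w2.png

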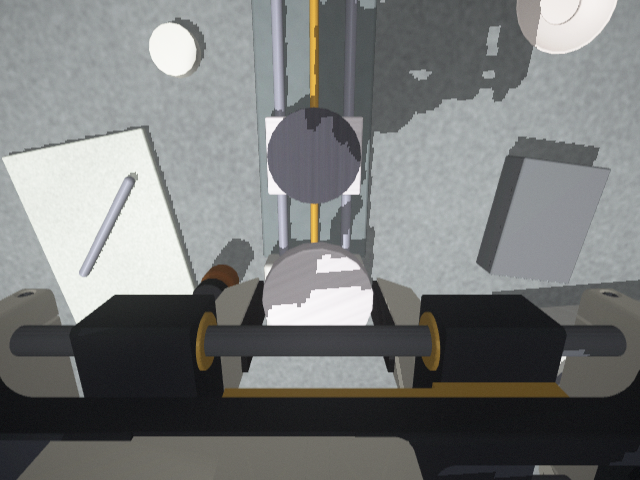

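The wrist view shows the plate at about (314,155), the slice at (173,49), and the held spacer with its far edge near row 245, centred near column 318.

Run:
```python
from h import *
from scipy.optimize import least_squares
np.set_printoptions(precision=1,suppress=True)
c=get_calibration("wrist");im=cv2.imread("pics/w2.png")
E=cv2.Canny(cv2.GaussianBlur(im,(3,3),0),40,100)
def fit(c0,R,z,tol,f=lambda q:True):
    P=np.array([ray(c,u,v,z)[:2] for v,u in np.argwhere(E) if abs(v-proj(c,[*c0,z])[1])<80 and abs(u-proj(c,[*c0,z])[0])<80 and f((u,v))])
    x=np.array(c0,float)
    for t in(tol,tol/2,2.5):
        r=abs(np.hypot(*(P-x).T)-R)<t
        x=least_squares(lambda q:np.hypot(*(P[r]-q).T)-R,x,loss="soft_l1").x
    return x,r.sum(),np.std(np.hypot(*(P[r]-x).T)-R),proj(c,[*x,z])
p=ray(c,314,155.5,50);print("guess",p)
print("plate",fit(p[:2],42,50,6))
s=ray(c,173,49,14);print("slice",fit(s[:2],22,14,6))
h=ray(c,318,298,208);print("hold guess",h)
print("held",fit(h[:2],28,208,6,lambda q:q[1]<318 and 262<q[0]<376), read_state()["position"])
```

```text
guess [566.4 -74.5  50. ]
plate (array([566. , -75.9]), np.int64(428), np.float64(0.9787386604195583), array([313.7, 157.2]))
slice (array([446.4,  29. ]), np.int64(193), np.float64(0.6162171189318099), array([172.4,  49.3]))
hold guess [ 564.2 -134.5  208. ]
held (array([ 563.8, -133.2]), np.int64(333), np.float64(1.198680771384359), array([316.9, 295.7])) [ 564.1 -139.2  200.3]
```

Run:
```python
from h import *
np.set_printoptions(precision=1,suppress=True)
c=get_calibration("wrist");im=cv2.imread("pics/w2.png");g=im.astype(int).mean(2)
print(g[236:262,310:314].mean(1).astype(int))
p=read_state()["position"]
for dy in(0,3,6): print(dy,[proj(c,[p[0],p[1]+dy+28,z]) for z in(196,208)],proj(c,[p[0]-28,p[1]+dy,208])[0],proj(c,[p[0]+28,p[1]+dy,208])[0])
```

```text
[154 155 154 151 146 145 135 116 118 120 119 118 122 144 161 159 154 152
 154 154 154 154 153 152 151 151]
0 [array([313.4, 245.5]), array([313.1, 253.3])] 262.4667449547665 375.1182335045614
3 [array([312.9, 239.8]), array([312.5, 247.3])] 261.62315422339094 374.86045020554826
6 [array([312.3, 234.1]), array([311.9, 241.2])] 260.77070895268133 374.5999364983077
```

play_rows:
  deltas:
    - [0.4, [0.4, 16, -10], [0, 0, 0]]
    - [0.4, [1, 20, -25], [0, 0, 0]]
    - [0.4, [0, 16, -30], [0, 0, 0]]
    - [0.4, [0, 10, -30], [0, 0, 0]]
    - [0.4, [0, 0, -22], [0, 0, 0]]
    - [0.4, [0, 0, -12], [0, 0, 0]]
    - [0.4, [0, 0, -8], [0, 0, 0]]
    - [0.4, [0, 0, -5], [0, 0, 0]]
    - [0.4, [0, 0, -2.5], [0, 0, 0]]
    - [0.4, [0, 0, -1], [0, 0, 0]]
    - [0.4, [0, 0, 0], [0, 0, 0]]

```text
clock: 4.58
position: [566.4, -78.6, 55.1]
orientation: [0.74, 0.673, 0.0, 0.001]
force: [-0.1, -0.4, -0.7]
finger_gap: 0.601
finger_force: 20.0
```

play_rows:
  deltas:
    - [0.4, [0, 0, -0.5], [0, 0, 0]]
    - [0.4, [0, 0, -0.3], [0, 0, 0]]
    - [0.7, [0, 0, 0], [0, 0, 0]]
    - [0.7, [0, 0, 0], [0, 0, 0]]
    - [0.7, [0, 0, 0], [0, 0, 0]]
    - [0.75, [0, 0, 0], [0, 0, 0]]
    - [0.75, [0, 0, 5], [0, 0, 0]]
    - [0.75, [0, 0, 15], [0, 0, 0]]
    - [0.85, [0, -20, 35], [0, 0, 0]]
    - [0.9, [0, -30, 40], [0, 0, 0]]
    - [0.9, [0, -20, 40], [0, 0, 0]]
    - [0.9, [0, 0, 10], [0, 0, 0]]

```text
clock: 5.58
position: [568.7, -147.2, 195.7]
orientation: [0.741, 0.671, 0.001, 0.005]
force: [0.6, -1.0, 0.1]
finger_gap: 0.894
finger_force: 0.0
```

```bash
cat >> h.py <<'E'
from scipy.optimize import least_squares
def fit(im,c,c0,R,z,tol,f=lambda q:True,lo=40,hi=100):
    E=cv2.Canny(cv2.GaussianBlur(im,(3,3),0),lo,hi);q0=proj(c,[*c0,z])
    P=np.array([ray(c,u,v,z)[:2] for v,u in np.argwhere(E) if abs(v-q0[1])<90 and abs(u-q0[0])<90 and f((u,v))])
    x=np.array(c0,float)
    for t in(tol,tol/2,2):
        r=abs(np.hypot(*(P-x).T)-R)<t
        x=least_squares(lambda q:np.hypot(*(P[r]-q).T)-R,x,loss="soft_l1").x
    return x,r.sum(),np.std(np.hypot(*(P[r]-x).T)-R),proj(c,[*x,z])
E
python3 - <<'E'
from h import *
np.set_printoptions(precision=1,suppress=True)
c=get_calibration("wrist");im=capture("wrist");save("w3.png",im);save("w3c.png",cv2.resize(im[40:330,200:430],None,fx=2,fy=2))
print(read_state()["position"])
print("spacer",fit(im,c,[566,-76],28,62,6));print("plate",fit(im,c,[566,-76],42,50,5))
E
```

```text
[ 569.  -144.8  195.7]
spacer (array([566.3, -75.9]), np.int64(260), np.float64(0.5982994901910799), array([305.3, 148.6]))
plate (array([566.7, -73.2]), np.int64(384), np.float64(0.7750677075069569), array([305.8, 144.8]))
```

View pics/w3c.png

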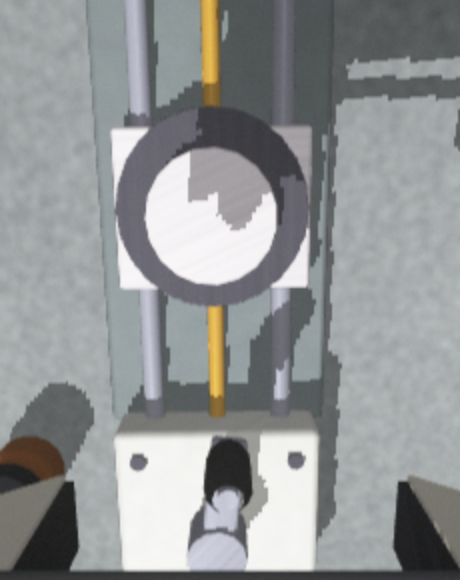

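The crop shows the spacer lying flat on the plate, about 2.7 mm towards the crank from centre. I'll regrip and shift it, after checking the arm's settled pose.

Run:
```python
from h import *
np.set_printoptions(precision=3,suppress=True)
for i in range(3):
    s=read_state();print(s["position"],s["orientation"],s["joint_pos"]);capture("wrist")
```

```text
[ 568.996 -144.819  195.692] [0.741 0.671 0.002 0.004] [ 0.782  0.49  -0.763  1.745  0.387  1.053 -0.213]
[ 567.851 -142.921  193.169] [0.74  0.672 0.002 0.003] [ 0.78   0.492 -0.763  1.749  0.388  1.05  -0.215]
[ 566.44  -141.715  190.948] [0.74  0.673 0.001 0.001] [ 0.779  0.494 -0.763  1.752  0.388  1.049 -0.215]
```

Run:
```python
from h import *
np.set_printoptions(precision=1,suppress=True)
for i in range(3):capture("wrist")
c=get_calibration("wrist");im=capture("wrist");save("w4.png",im)
print(read_state()["position"])
print("spacer",fit(im,c,[566,-76],28,62,6));print("plate",fit(im,c,[566,-74],42,50,5))
print("slice",fit(im,c,[446.4,29],22,14,6))
```

```text
[ 564.7 -140.5  187.7]
spacer (array([566.1, -75.8]), np.int64(259), np.float64(0.43807933748039196), array([313.1, 157.6]))
plate (array([566.7, -73.3]), np.int64(423), np.float64(0.767829419004182), array([313.7, 153.6]))
slice (array([446.5,  31.5]), np.int64(201), np.float64(0.41631548749178104), array([165.7,  41.6]))
```

play_rows:
  deltas:
    - [0.85, [0, 14, -20], [0, 0, 0]]
    - [0.85, [0.4, 20, -30], [0, 0, 0]]
    - [0.85, [0, 20, -30], [0, 0, 0]]
    - [0.85, [0, 10.5, -25], [0, 0, 0]]
    - [0.75, [0, 0, -15], [0, 0, 0]]
    - [0.7, [0, 0, -9], [0, 0, 0]]
    - [0.65, [0, 0, -5], [0, 0, 0]]
    - [0.5, [0, 0, 0], [0, 0, 0]]
    - [0.5, [0, 0, 0], [0, 0, 0]]
    - [0.5, [0, 0, 0], [0, 0, 0]]
    - [0.5, [0, 0, 0], [0, 0, 0]]
    - [0.5, [0, 0, 0], [0, 0, 0]]
  grip_force: 12

```text
clock: 6.98
position: [566.6, -77.7, 55.9]
orientation: [0.74, 0.673, 0.0, 0.001]
force: [-0.2, 0.3, -0.4]
finger_gap: 0.602
finger_force: 12.0
```

play_rows:
  deltas:
    - [0.5, [0, 0, 1.5], [0, 0, 0]]
    - [0.5, [0.4, 2.5, 0], [0, 0, 0]]
    - [0.5, [0, 0, 0], [0, 0, 0]]
    - [0.5, [0, 0, -1.5], [0, 0, 0]]
    - [0.5, [0, 0, 0], [0, 0, 0]]
    - [0.5, [0, 0, -0.5], [0, 0, 0]]
    - [0.75, [0, 0, 0], [0, 0, 0]]
    - [0.75, [0, 0, 0], [0, 0, 0]]
    - [0.75, [0, 0, 0], [0, 0, 0]]
    - [0.75, [0, 0, 0], [0, 0, 0]]
    - [0.75, [0, 0, 10], [0, 0, 0]]
    - [0.75, [0, 0, 30], [0, 0, 0]]

```text
clock: 7.98
position: [563.1, -74.5, 91.7]
orientation: [0.739, 0.673, -0.002, -0.003]
force: [-0.3, -1.3, 0.0]
finger_gap: 0.747
finger_force: 0.0
```

play_rows:
  deltas:
    - [0.9, [-2, 0, 36], [0, 0, 0]]
    - [0.9, [-10, 0, 35], [0, 0, 0]]
    - [0.9, [-25, 5, 20], [0, 0, 0]]
    - [0.9, [-30, 10, 6], [0, 0, 0]]
    - [0.9, [-30, 15, 0], [0, 0, 0]]
    - [0.9, [-18, 10, 0], [0, 0, 0]]
    - [0.9, [-5, 5, 0], [0, 0, 0]]
    - [0.9, [0, 0, 0], [0, 0, 0]]
    - [0.9, [0, 0, 0], [0, 0, 0]]
    - [0.9, [0, 0, 0], [0, 0, 0]]

```text
clock: 8.82
position: [448.0, -30.2, 192.0]
orientation: [0.74, 0.673, 0.001, 0.0]
force: [-0.3, 0.3, 0.2]
finger_gap: 0.897
finger_force: 0.0
```

Run:
```python
from h import *
np.set_printoptions(precision=1,suppress=True)
for i in range(2):capture("wrist")
c=get_calibration("wrist");im=capture("wrist");save("w5.png",im)
print(read_state()["position"])
for n,a in [("spacer",([566.5,-73.5],28,62,6)),("plate",([566.7,-73.3],42,50,5)),("slice",([446.4,30.5],22,14,6))]:
    try: print(n,fit(im,c,*a))
    except Exception as e: print(n,e)
```

```text
[447.4 -29.9 191.5]
spacer (array([565.5, -71.9]), np.int64(213), np.float64(0.49993272853071596), array([451.1, 264.4]))
plate (array([566.2, -73.2]), np.int64(294), np.float64(1.0064219216525032), array([447. , 261.1]))
slice (array([446.4,  31.7]), np.int64(175), np.float64(0.6221709840821087), array([310.6, 157.9]))
```

View pics/w5.png

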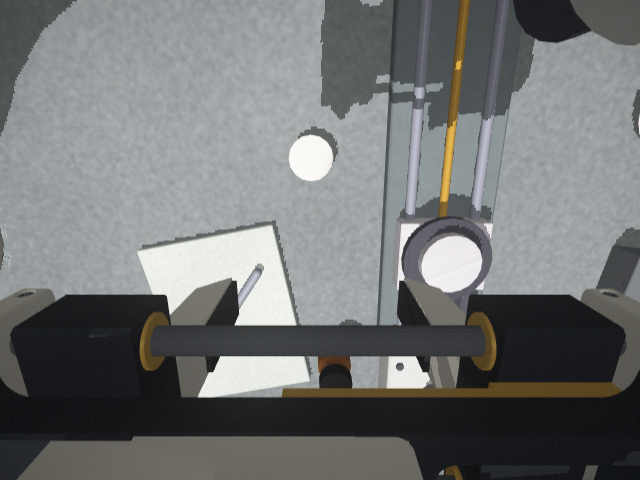

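Slice is at (311,158), clear. The stack is visible at (450,264), and an eyepiece at the top right is out of the way.

play_rows:
  deltas:
    - [0.9, [-0.6, 5, -25], [0, 0, 0]]
    - [0.9, [0, 12, -32], [0, 0, 0]]
    - [0.9, [0, 15, -32], [0, 0, 0]]
    - [0.9, [0, 15, -32], [0, 0, 0]]
    - [0.8, [0, 14.5, -25], [0, 0, 0]]
    - [0.8, [0, 0, -18], [0, 0, 0]]
    - [0.75, [0, 0, -12], [0, 0, 0]]
    - [0.7, [0, 0, -7], [0, 0, 0]]
    - [0.65, [0, 0, -3.7], [0, 0, 0]]
    - [0.6, [0, 0, 0], [0, 0, 0]]
    - [0.35, [0, 0, 0], [0, 0, 0]]
    - [0.35, [0, 0, 0], [0, 0, 0]]
  grip_force: 15

```text
clock: 9.97
position: [446.7, 31.7, 5.5]
orientation: [0.74, 0.673, 0.001, 0.001]
force: [0.7, -0.2, 0.9]
finger_gap: 0.501
finger_force: 0.0
```

play_rows:
  deltas:
    - [0.35, [0, 0, 0], [0, 0, 0]]
    - [0.35, [0, 0, 0], [0, 0, 0]]
    - [0.35, [0, 0, 0], [0, 0, 0]]
    - [0.35, [0, 0, 0], [0, 0, 0]]
    - [0.35, [0, 0, 0], [0, 0, 0]]

```text
clock: 10.38
position: [446.6, 31.6, 5.5]
orientation: [0.74, 0.673, 0.0, 0.001]
force: [0.3, -1.4, 8.0]
finger_gap: 0.471
finger_force: 15.0
```

play_rows:
  deltas:
    - [0.35, [0, 0, 15], [0, 0, 0]]
    - [0.35, [0, -5, 32], [0, 0, 0]]
    - [0.35, [0, -15, 35], [0, 0, 0]]
    - [0.35, [5, -20, 32], [0, 0, 0]]
    - [0.35, [10, -20, 30], [0, 0, 0]]
    - [0.35, [18, -22, 25], [0, 0, 0]]
    - [0.35, [24, -25, 15.5], [0, 0, 0]]
    - [0.35, [25, -25, 0], [0, 0, 0]]
    - [0.35, [22, -22, 0], [0, 0, 0]]
    - [0.35, [11, -12, 0], [0, 0, 0]]
    - [0.35, [4.5, -5.5, 0], [0, 0, 0]]
    - [0.35, [0, 0, 0], [0, 0, 0]]

```text
clock: 11.38
position: [565.4, -140.8, 188.6]
orientation: [0.74, 0.672, -0.0, -0.001]
force: [0.4, -0.1, -0.0]
finger_gap: 0.468
finger_force: 15.0
```

Run:
```python
from h import *
np.set_printoptions(precision=1,suppress=True)
for i in range(4):capture("wrist")
c=get_calibration("wrist");im=capture("wrist");save("w6.png",im)
p=read_state()["position"];print(p)
print("spacer",fit(im,c,[566.5,-73],28,62,6));print("plate",fit(im,c,[566.7,-73.3],42,50,5))
h=p[2]-5  # underside of slice
g=im.astype(int).mean(2);u=int(proj(c,[p[0],p[1]+22,h+14])[0]);print(u,g[225:275,u-2:u+2].mean(1).astype(int))
for dy in(-2,0,2): print(dy,[proj(c,[p[0],p[1]+dy+22,z]) for z in(h,h+14)],[proj(c,[p[0]+s*22,p[1]+dy,h+14]) for s in(-1,1)])
r=int(proj(c,[p[0],p[1],h+14])[1]);print(r,g[r-8,255:380].astype(int))
```

```text
[ 564.5 -137.9  189.4]
spacer (array([565.9, -72. ]), np.int64(258), np.float64(0.5159147662186506), array([312.9, 155.9]))
plate (array([566.7, -73.3]), np.int64(411), np.float64(0.7271957728943794), array([314.1, 156.6]))
314 [168 167 168 167 168 168 168 168 168 168 167 167 168 167 167 167 167 167
 167 168 167 167 168 161 130  97  98  97  97  97  97 101 117 130 131 132
 134 133 134 134 138 159 176 177 172 171 170 170 170 170]
-2 [array([315.3, 260.2]), array([315. , 270.5])] [array([274.9, 315.5]), array([363.8, 308.2])]
0 [array([314.9, 256.6]), array([314.6, 266.6])] [array([274.4, 311.9]), array([363.6, 304.6])]
2 [array([314.5, 252.9]), array([314.2, 262.6])] [array([273.9, 308.3]), array([363.4, 300.9])]
308 [114 117 117 116 116 118 118 116 106  50  34  35  33  37  35  33  35  35
  34  61 161 169 170 170 169 171 170 172 171 170 169 171 169 170 171 172
 169 175 170 169 170 171 171 171 169 168 170 172 172 171 172 171 171 170
 170 172 172 170 170 172 171 172 249 250 249 249 250 250 249 250 250 249
 249 249 249 249 249 249 249 249 249 249 249 249 248 249 248 248 248 248
 248 248 248 248 247 247 247 246 246 245 244 243 243 241 235 180  54  41
  38  36  38  39  36  39  35  35  52 138 118 118 118 118 118 115 116]
```

play_rows:
  deltas:
    - [0.35, [0, 0, 0], [0, 0, 0]]
    - [0.35, [0, 0, 0], [0, 0, 0]]
    - [0.35, [0, 0, 0], [0, 0, 0]]

```text
clock: 11.88
position: [565.2, -139.2, 189.5]
orientation: [0.739, 0.673, -0.0, 0.0]
force: [-0.1, -0.3, -0.4]
finger_gap: 0.47
finger_force: 15.0
```

Run:
```python
from h import *
np.set_printoptions(precision=1,suppress=True)
c=get_calibration("wrist");im=capture("wrist")
p=read_state()["position"];print(p)
print("spacer",fit(im,c,[566.5,-73],28,62,6));print("plate",fit(im,c,[566.7,-73.3],42,50,5))
```

```text
[ 565.2 -139.3  189.5]
spacer (array([566., -72.]), np.int64(252), np.float64(0.39647518949542626), array([311.4, 154. ]))
plate (array([566.7, -73.3]), np.int64(412), np.float64(0.7860111567931549), array([312.6, 154.8]))
```

play_rows:
  deltas:
    - [0.35, [0.5, 14, -10], [0, 0, 0]]
    - [0.35, [0.5, 20, -22], [0, 0, 0]]
    - [0.35, [0, 20, -25], [0, 0, 0]]
    - [0.35, [0, 12.9, -25], [0, 0, 0]]
    - [0.35, [0, 0, -18], [0, 0, 0]]
    - [0.35, [0, 0, -11], [0, 0, 0]]
    - [0.35, [0, 0, -6], [0, 0, 0]]
    - [0.35, [0, 0, -3], [0, 0, 0]]
    - [0.35, [0, 0, -1], [0, 0, 0]]
    - [0.35, [0, 0, 0], [0, 0, 0]]
    - [0.35, [0, 0, 0], [0, 0, 0]]

```text
clock: 12.85
position: [567.2, -73.2, 69.3]
orientation: [0.74, 0.673, 0.001, 0.001]
force: [-0.4, 1.0, -1.1]
finger_gap: 0.473
finger_force: 15.0
```

play_rows:
  deltas:
    - [0.35, [-0.4, 0.4, -0.6], [0, 0, 0]]
    - [0.35, [0, 0, -0.5], [0, 0, 0]]
    - [0.35, [0, 0, -0.3], [0, 0, 0]]
    - [0.35, [0, 0, 0], [0, 0, 0]]
    - [0.6, [0, 0, 0], [0, 0, 0]]
    - [0.6, [0, 0, 0], [0, 0, 0]]
    - [0.6, [0, 0, 0], [0, 0, 0]]
    - [0.6, [0, 0, 0], [0, 0, 0]]
    - [0.65, [0, 0, 10], [0, 0, 0]]
    - [0.65, [0, -5, 25], [0, 0, 0]]
    - [0.65, [0, -15, 33], [0, 0, 0]]
    - [0.65, [0, -20, 32], [0, 0, 0]]

```text
clock: 13.85
position: [565.5, -109.9, 168.4]
orientation: [0.738, 0.675, 0.0, -0.001]
force: [0.4, -0.6, 0.6]
finger_gap: 0.65
finger_force: 0.0
```

play_rows:
  deltas:
    - [0.5, [0, -25, 20], [0, 0, 0]]
    - [0.5, [0, -10, 5], [0, 0, 0]]
    - [0.5, [0, 0, 0], [0, 0, 0]]
    - [0.5, [0, 0, 0], [0, 0, 0]]
    - [0.5, [0, 0, 0], [0, 0, 0]]
    - [0.5, [0, 0, 0], [0, 0, 0]]

```text
clock: 14.35
position: [565.0, -145.1, 190.5]
orientation: [0.739, 0.674, -0.0, -0.001]
force: [0.0, -0.4, 0.8]
finger_gap: 0.502
finger_force: 0.0
```

Run:
```python
from h import *
np.set_printoptions(precision=1,suppress=True)
c=get_calibration("wrist");im=capture("wrist");save("w7.png",im)
p=read_state()["position"];print(p)
print("slice",fit(im,c,[566.2,-73],22,76,5));print("spacer",fit(im,c,[566.2,-72.5],28,62,5));print("plate",fit(im,c,[566.7,-73.3],42,50,5))
save("w7v.png",np.hstack([im[20:420,160:560]]))
```

```text
[ 565.2 -145.2  190.6]
slice (array([564.1, -76.2]), np.int64(106), np.float64(0.9851538906475411), array([309.4, 153. ]))
spacer (array([566. , -72.1]), np.int64(259), np.float64(0.4901372427186366), array([311.6, 147. ]))
plate (array([566.8, -73.3]), np.int64(419), np.float64(0.7704862362253688), array([312.9, 148. ]))
```

View pics/w7v.png

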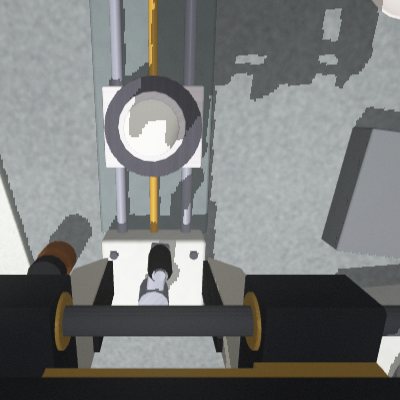

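The view shows the stack near (152,125) in the crop and the knob just below it, with its black body at (160,262) and the silver pin top at (158,279). Next I'll do a low-contrast fit for the slice and get knob and axis positions.

Run:
```python
from h import *
np.set_printoptions(precision=1,suppress=True)
c=get_calibration("wrist");im=cv2.imread("pics/w7.png")
for lo,hi in((10,25),(15,40)):
  for c0 in((566,-72.5),(565,-75)): print("slice",fit(im,c,c0,22,76,4,lo=lo,hi=hi))
ct=get_calibration("top")
print("knob wrist",ray(c,318,299,124),"top",ray(ct,402,268.4,124))
for a in((548.8,-225.5),):
  print(proj(c,[*a,90]))
k=im[240:330,280:350].astype(int);hub=(k.min(2)>0)
m=(im[250:310,290:345].max(2)<45).astype(np.uint8);n,l,st,ce=cv2.connectedComponentsWithStats(m);i=1+np.argmax(st[1:,4]);print("black",st[i],ce[i]+[290,250], "pred base/top",proj(c,[561,-177,80]),proj(c,[561,-177,124]))
g=im.astype(int).mean(2);print(g[140:170:1,312].astype(int)); print(g[150,260:365:1].astype(int))
```

```text
slice (array([565.7, -72.4]), np.int64(242), np.float64(0.7685200807549187), array([310.6, 147.7]))
slice (array([565.7, -72.5]), np.int64(236), np.float64(0.737336757000416), array([310.7, 147.8]))
slice (array([565.7, -72.4]), np.int64(228), np.float64(0.7244331210000667), array([310.6, 147.7]))
slice (array([565.8, -72.5]), np.int64(220), np.float64(0.68185703044673), array([310.8, 147.9]))
knob wrist [ 561.8 -178.4  124. ] top [ 559.8 -177.5  124. ]
[308.1 331.1]
black [ 18  15  24  33 513] [319.6 279.2] pred base/top [316.9 274.1] [316.7 297.3]
[177 234 249 249 250 249 250 249 250 249 249 250 250 250 250 250 250 249
 250 250 250 250 250 250 250 250 250 250 250 250]
[157 154 157 158 175 109 109 111 110 107 108 112 109 110 112 110 110 111
 119 243 245 245 245 235 248 250 250 250 250 180 176 175 176 174 175 176
 174 175 175 177 174 178 249 250 250 250 249 250 250 249 250 250 249 249
 250 249 249 249 249 249 249 249 249 249 249 249 177 173 172 171 168 168
 166 165 162 157 155 151 133 154 165 164 163 161 156  97  88  86  85 105
 106 106 110 108 107 103 105 102 105 102 105 101 118  92  91]
```

Run:
```python
from h import *
np.set_printoptions(precision=1,suppress=True)
c=get_calibration("wrist");im=cv2.imread("pics/w7.png");g=im.astype(int).mean(2)
s=[]
for cen in((273,275),(353,274)):
    q=g[cen[1]-8:cen[1]+8,cen[0]-8:cen[0]+8];w=np.clip(170-q,0,None);v,u=np.indices(q.shape)
    s.append(ray(c,cen[0]-8+(w*u).sum()/w.sum(),cen[1]-8+(w*v).sum()/w.sum(),50))
s=np.array(s);print("screws",s,s.mean(0))
for u in(275,290,340,350):
    print(u,g[243:264,u].astype(int))
k=im[285:312,300:338].astype(int).mean(2).astype(int);print(k[::2,::2])
```

```text
screws [[ 516.3 -188.4   50. ]
 [ 594.3 -192.9   50. ]] [ 555.3 -190.7   50. ]
275 [ 88  90  90  88  89  88 101 113 119 118 119 118 119 119 118 120 135 164
 191 214 233]
290 [ 91  91  88  91  92  92 101 115 118 117 121 122 121 121 118 118 133 161
 189 211 232]
340 [ 84  85  86  84  84  87  93 107 114 122 121 125 123 122 123 123 137 162
 187 213 230]
350 [ 95  95  95  94  92  95  97 101 109 120 123 121 121 123 124 123 138 166
 192 215 231]
[[245 244 245 244  51  36  39  39  39  39  37  36  41  39  40  37 152 157
  157]
 [244 244 244 243  50  38  40  40  38  38  39  39  38  40  38  37 155 159
  159]
 [244 244 243 242  44  40  40  40  74  82  92  73  59  41  38  36 139 160
  159]
 [243 243 243 243  49  41  41 154 117 178 182 166  90  50  38  38 103 157
  158]
 [244 244 243 221  60  39 126 157 199 202 206 209 182 136  40  38 140 160
  158]
 [244 245 244 155 101  42 207 194 202 202 207 210 206 158  44  45 158 155
  156]
 [244 245 245 143 186  90 186 205 202 202 206 210 202 154  45 141 157 155
  157]
 [244 245 141  86 185 212 117 202 201 204 207 209 167 143 128 158 157 154
  157]
 [243 189  87  86 192 208 208 168 207 201 201 197 151 158 158 158 157 217
  220]
 [243  86  87  85 196 209 208 204 204 201 200 198 129 106 157 156 217 243
  244]
 [152  86  86  93 202 208 209 203 203 202 199 197 103  84 158 220 243 244
  244]
 [100  86  86 101 208 211 207 202 203 202 198 194  88  83 159 243 244 244
  245]
 [ 96  86  88 104 171 173 168 162 109 116 198 185  86  85 137 244 245 244
  244]
 [ 92  86  88  90  92 104 121 144 108  95 104 106  87  84 200 245 244 244
  244]]
```

play_rows:
  deltas:
    - [0.5, [-1, -15, -10], [0, 0, 0]]
    - [0.5, [-1.7, -16, -15], [0, 0, 0]]
    - [0.5, [0, 0, -25], [0, 0, 0]]
    - [0.5, [0, 0, -25], [0, 0, 0]]
    - [0.5, [0, 0, -16], [0, 0, 0]]
    - [0.5, [0, 0, -10], [0, 0, 0]]
    - [0.5, [0, 0, -5], [0, 0, 0]]
    - [0.3, [0, 0, 0], [0, 0, 0]]
    - [0.1, [0, 0, 0], [0, 0, 0]]
    - [0.1, [0, 0, 0], [0, 0, 0]]
    - [0.1, [0, 0, 0], [0, 0, 0]]
    - [0.1, [0, 0, 0], [0, 0, 0]]
  grip_force: 20

```text
clock: 15.4
position: [563.6, -178.4, 86.9]
orientation: [0.74, 0.673, 0.0, 0.001]
force: [0.5, 0.3, 4.7]
finger_gap: 0.201
finger_force: 20.0
```

play_rows:
  deltas:
    - [0.1, [0, 0, 0], [0, 0, 0]]
    - [0.1, [0, 0, 0], [0, 0, 0]]
    - [0.1, [0, 0, 0], [0, 0, 0]]
    - [0.1, [0, 0, 0], [0, 0, 0]]

```text
clock: 15.73
position: [563.7, -178.5, 86.9]
orientation: [0.74, 0.673, 0.0, 0.001]
force: [-1.9, 0.4, 6.1]
finger_gap: 0.207
finger_force: 20.0
```

```bash
cat >> h.py <<'E'
def arc(phi0,n,step,z=0):
    a=np.radians(phi0+step*np.arange(n+1));P=50*np.c_[np.cos(a),np.sin(a)];d=np.diff(np.round(P,1),axis=0)
    print(", ".join("[0.1, [%.1f, %.1f, 0], [0, 0, 0]]"%tuple(x) for x in d))
E
python3 - <<'E'
from h import *
arc(77,6,12)
E
```

```text
[0.1, [-10.3, 1.3, 0], [0, 0, 0]], [0.1, [-10.4, -0.9, 0], [0, 0, 0]], [0.1, [-10.0, -3.1, 0], [0, 0, 0]], [0.1, [-9.2, -5.0, 0], [0, 0, 0]], [0.1, [-7.9, -6.9, 0], [0, 0, 0]], [0.1, [-6.3, -8.3, 0], [0, 0, 0]]
```

play_rows:
  deltas:
    - [0.1, [-10.3, 1.3, 0], [0, 0, 0]]
    - [0.1, [-10.4, -0.9, 0], [0, 0, 0]]
    - [0.1, [-10.0, -3.1, 0], [0, 0, 0]]
    - [0.1, [-9.2, -5.0, 0], [0, 0, 0]]
    - [0.1, [-7.9, -6.9, 0], [0, 0, 0]]
    - [0.1, [-6.3, -8.3, 0], [0, 0, 0]]

```text
clock: 16.23
position: [511.5, -199.7, 86.9]
orientation: [0.739, 0.674, 0.002, 0.001]
force: [5.2, 3.0, -0.4]
finger_gap: 0.204
finger_force: 20.0
```

Run:
```python
from h import *
np.set_printoptions(precision=2,suppress=True)
for i in range(4):capture("side")
s=read_state();print(s["position"],s["force"],s["wrist_torque"],s["finger_gap"])
arc(149,12,12)
```

```text
[ 510.   -202.16   86.86] [-0.88 -0.74  6.12] [-0.31  0.05  0.03] 0.19920866706270363
[0.1, [-4.4, -9.5, 0], [0, 0, 0]], [0.1, [-2.3, -10.2, 0], [0, 0, 0]], [0.1, [-0.2, -10.5, 0], [0, 0, 0]], [0.1, [2.0, -10.2, 0], [0, 0, 0]], [0.1, [4.1, -9.6, 0], [0, 0, 0]], [0.1, [6.0, -8.6, 0], [0, 0, 0]], [0.1, [7.6, -7.1, 0], [0, 0, 0]], [0.1, [9.0, -5.4, 0], [0, 0, 0]], [0.1, [9.9, -3.4, 0], [0, 0, 0]], [0.1, [10.3, -1.3, 0], [0, 0, 0]], [0.1, [10.4, 0.9, 0], [0, 0, 0]], [0.1, [10.0, 3.1, 0], [0, 0, 0]]
```

play_rows:
  deltas:
    - [0.1, [-4.4, -9.5, 0], [0, 0, 0]]
    - [0.1, [-2.3, -10.2, 0], [0, 0, 0]]
    - [0.1, [-0.2, -10.5, 0], [0, 0, 0]]
    - [0.1, [2.0, -10.2, 0], [0, 0, 0]]
    - [0.1, [4.1, -9.6, 0], [0, 0, 0]]
    - [0.1, [6.0, -8.6, 0], [0, 0, 0]]
    - [0.1, [7.6, -7.1, 0], [0, 0, 0]]
    - [0.1, [9.0, -5.4, 0], [0, 0, 0]]
    - [0.1, [9.9, -3.4, 0], [0, 0, 0]]
    - [0.1, [10.3, -1.3, 0], [0, 0, 0]]
    - [0.1, [10.4, 0.9, 0], [0, 0, 0]]
    - [0.1, [10.0, 3.1, 0], [0, 0, 0]]

```text
clock: 17.43
position: [570.8, -274.3, 86.8]
orientation: [0.74, 0.673, -0.001, -0.0]
force: [-5.7, 0.2, 10.0]
finger_gap: 0.203
finger_force: 20.0
```

Run:
```python
from h import *
np.set_printoptions(precision=2,suppress=True)
for i in range(4):capture("side")
s=read_state();print(s["position"],s["force"],s["wrist_torque"],s["finger_gap"])
arc(293,12,12);print();arc(437,12,12)
```

```text
[ 573.19 -273.3    86.93] [1.11 0.27 5.16] [-0.07 -0.38  0.03] 0.20134144436692267
[0.1, [9.2, 5.0, 0], [0, 0, 0]], [0.1, [7.9, 6.9, 0], [0, 0, 0]], [0.1, [6.3, 8.3, 0], [0, 0, 0]], [0.1, [4.4, 9.5, 0], [0, 0, 0]], [0.1, [2.3, 10.2, 0], [0, 0, 0]], [0.1, [0.2, 10.5, 0], [0, 0, 0]], [0.1, [-2.0, 10.2, 0], [0, 0, 0]], [0.1, [-4.1, 9.6, 0], [0, 0, 0]], [0.1, [-6.0, 8.6, 0], [0, 0, 0]], [0.1, [-7.6, 7.1, 0], [0, 0, 0]], [0.1, [-9.0, 5.4, 0], [0, 0, 0]], [0.1, [-9.9, 3.4, 0], [0, 0, 0]]

[0.1, [-10.3, 1.3, 0], [0, 0, 0]], [0.1, [-10.4, -0.9, 0], [0, 0, 0]], [0.1, [-10.0, -3.1, 0], [0, 0, 0]], [0.1, [-9.2, -5.0, 0], [0, 0, 0]], [0.1, [-7.9, -6.9, 0], [0, 0, 0]], [0.1, [-6.3, -8.3, 0], [0, 0, 0]], [0.1, [-4.4, -9.5, 0], [0, 0, 0]], [0.1, [-2.3, -10.2, 0], [0, 0, 0]], [0.1, [-0.2, -10.5, 0], [0, 0, 0]], [0.1, [2.0, -10.2, 0], [0, 0, 0]], [0.1, [4.1, -9.6, 0], [0, 0, 0]], [0.1, [6.0, -8.6, 0], [0, 0, 0]]
```

play_rows:
  deltas:
    - [0.1, [9.2, 5.0, 0], [0, 0, 0]]
    - [0.1, [7.9, 6.9, 0], [0, 0, 0]]
    - [0.1, [6.3, 8.3, 0], [0, 0, 0]]
    - [0.1, [4.4, 9.5, 0], [0, 0, 0]]
    - [0.1, [2.3, 10.2, 0], [0, 0, 0]]
    - [0.1, [0.2, 10.5, 0], [0, 0, 0]]
    - [0.1, [-2.0, 10.2, 0], [0, 0, 0]]
    - [0.1, [-4.1, 9.6, 0], [0, 0, 0]]
    - [0.1, [-6.0, 8.6, 0], [0, 0, 0]]
    - [0.1, [-7.6, 7.1, 0], [0, 0, 0]]
    - [0.1, [-9.0, 5.4, 0], [0, 0, 0]]
    - [0.1, [-9.9, 3.4, 0], [0, 0, 0]]

```text
clock: 18.63
position: [565.6, -178.9, 87.0]
orientation: [0.739, 0.673, 0.001, 0.002]
force: [4.8, -2.9, 0.9]
finger_gap: 0.199
finger_force: 20.0
```

play_rows:
  deltas:
    - [0.1, [-10.3, 1.3, 0], [0, 0, 0]]
    - [0.1, [-10.4, -0.9, 0], [0, 0, 0]]
    - [0.1, [-10.0, -3.1, 0], [0, 0, 0]]
    - [0.1, [-9.2, -5.0, 0], [0, 0, 0]]
    - [0.1, [-7.9, -6.9, 0], [0, 0, 0]]
    - [0.1, [-6.3, -8.3, 0], [0, 0, 0]]
    - [0.1, [-4.4, -9.5, 0], [0, 0, 0]]
    - [0.1, [-2.3, -10.2, 0], [0, 0, 0]]
    - [0.1, [-0.2, -10.5, 0], [0, 0, 0]]
    - [0.1, [2.0, -10.2, 0], [0, 0, 0]]
    - [0.1, [4.1, -9.6, 0], [0, 0, 0]]
    - [0.1, [6.0, -8.6, 0], [0, 0, 0]]

```text
clock: 19.63
position: [514.2, -258.9, 86.8]
orientation: [0.739, 0.673, 0.0, -0.001]
force: [-2.8, 4.1, 10.4]
finger_gap: 0.198
finger_force: 20.0
```

Run:
```python
from h import *
np.set_printoptions(precision=2,suppress=True)
for i in range(4):im=capture("side")
save("s2.png",cv2.resize(im[200:350,220:420],None,fx=3,fy=3,interpolation=2))
s=read_state();print(s["position"],s["force"],s["finger_gap"])
arc(581,12,12)
cs=get_calibration("side");print([proj(cs,p) for p in([583,107,150],[583,107,205],[579.2,58.6,50])])
```

```text
[ 515.85 -260.74   86.87] [ 1.84 -0.98  6.65] 0.19919939228755978
[0.1, [7.6, -7.1, 0], [0, 0, 0]], [0.1, [9.0, -5.4, 0], [0, 0, 0]], [0.1, [9.9, -3.4, 0], [0, 0, 0]], [0.1, [10.3, -1.3, 0], [0, 0, 0]], [0.1, [10.4, 0.9, 0], [0, 0, 0]], [0.1, [10.0, 3.1, 0], [0, 0, 0]], [0.1, [9.2, 5.0, 0], [0, 0, 0]], [0.1, [7.9, 6.9, 0], [0, 0, 0]], [0.1, [6.3, 8.3, 0], [0, 0, 0]], [0.1, [4.4, 9.5, 0], [0, 0, 0]], [0.1, [2.3, 10.2, 0], [0, 0, 0]], [0.1, [0.2, 10.5, 0], [0, 0, 0]]
[array([312.05, 281.9 ]), array([311.49, 263.83]), array([319.91, 291.4 ])]
```

View pics/s2.png

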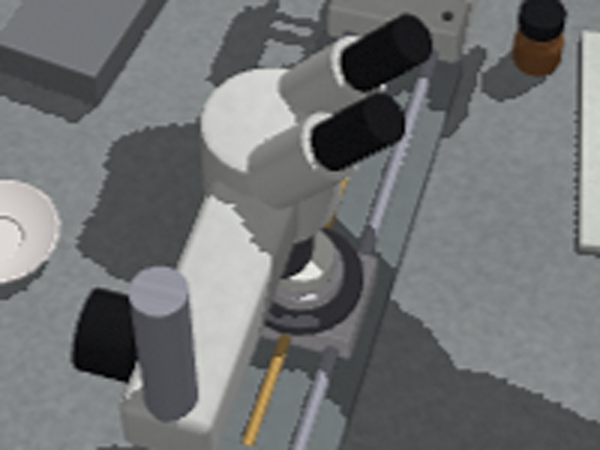

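The side view shows the dark barrel end at crop (297,255), i.e. px (319,285), above the stack. Its right and lower edges match the predicted lens at (583,107). I'll refine it numerically.

Run:
```python
from h import *
np.set_printoptions(precision=1,suppress=True)
cs=get_calibration("side");im=capture("side")
q=proj(cs,[583,107,150])
print("lens",fit(im,cs,[583,107],24,150,5,f=lambda p:p[0]>310 and 278<p[1]<300))
print("plate",fit(im,cs,[579.2,58.1],42,50,5,f=lambda p:p[1]>268 and p[0]>305))
print(im.astype(int).mean(2)[268:312:1,304:346:2].astype(int))
```

```text
lens (array([585.1, 106.9]), np.int64(26), np.float64(0.7514584987380618), array([310.9, 281.6]))
plate (array([578.6,  62. ]), np.int64(58), np.float64(0.8746848021184997), array([319.9, 292.9]))
[[116 118 116 106 101  98 101  95 107 108 105 105 102 116 113 118 120 120
  118 121  78]
 [116 115 118 114 102 105 114  97 107 107 106 104 102 116 112 121 119 119
  119 122 107]
 [115 116 116 117 118 118 113  96 108 106 106 104 102 116 113 121 120 120
  120 122 109]
 [117 115 115 119 119 118 111  94 107 106 105 104 107 119 111 120 120 119
  120 124 120]
 [117 116 116 117 118 116 106  93 106 107 106 104 109  99 118 122 119 119
  120  90 132]
 [118 117 116 118 118 116 101  93 106 106 106 104 110  87  74 122 119 120
  122  87 142]
 [118 117 119 116 117 115  99  93 107 107 105 102 106  71  67 111 121 120
  121 102 157]
 [117 116 117 117 117 114  97  93 105 107 103 105  83  69  69  73 125 121
  121  75 155]
 [115 116 116 118 116 109  95  92 107 107 103  95  49  62  70  69 113 123
  124  74 151]
 [113 117 116 117 114 106  94  92 108 105 105 125  56  47  62  71  74 126
   96  80  94]
 [153 117 116
[... 2313 characters left out ...]
3  58  46  44  43  46  45  44  46  46  47  48  49  48  64 116
   99  71  69]
 [150 127  90  83  43  70  81  43  81  81  59  47  49  48  49  40 100 119
   91  67  69]
 [139 127  75  83  80  81  83  81  84  84  81  61  47  49  43  50 117 116
   92  69  69]
 [132 126  57  53  83  84  83  84  83  83  85  63  48  44  38 104 116 107
   84  70  69]
 [128 124  66  39  50  63  77  85  86  85  77  54  44  41 107 121 119 102
   77  69  69]
 [126 106 109  70  39  46  47  51  54  49  49  44  39  70 121 121 121 105
   77  70  70]
 [127 104 115 112  70  41  41  41  43  42  40  54 105 115 119 118 119 100
   70  69  67]
 [126 109 112 116 114  78  79  57  57  75  72 118 129 122 117 117 118  92
   68  69  65]]
```

```bash
python3 -c "
from h import *
arc(581,12,14.5)"
```

```text
[0.1, [9.4, -8.4, 0], [0, 0, 0]], [0.1, [11.2, -5.8, 0], [0, 0, 0]], [0.1, [12.3, -2.8, 0], [0, 0, 0]], [0.1, [12.6, 0.4, 0], [0, 0, 0]], [0.1, [12.1, 3.5, 0], [0, 0, 0]], [0.1, [10.9, 6.5, 0], [0, 0, 0]], [0.1, [8.9, 9.0, 0], [0, 0, 0]], [0.1, [6.3, 10.9, 0], [0, 0, 0]], [0.1, [3.5, 12.1, 0], [0, 0, 0]], [0.1, [0.2, 12.6, 0], [0, 0, 0]], [0.1, [-2.9, 12.3, 0], [0, 0, 0]], [0.1, [-5.8, 11.2, 0], [0, 0, 0]]
```

play_rows:
  deltas:
    - [0.1, [9.4, -8.4, 0], [0, 0, 0]]
    - [0.1, [11.2, -5.8, 0], [0, 0, 0]]
    - [0.1, [12.3, -2.8, 0], [0, 0, 0]]
    - [0.1, [12.6, 0.4, 0], [0, 0, 0]]
    - [0.1, [12.1, 3.5, 0], [0, 0, 0]]
    - [0.1, [10.9, 6.5, 0], [0, 0, 0]]
    - [0.1, [8.9, 9.0, 0], [0, 0, 0]]
    - [0.1, [6.3, 10.9, 0], [0, 0, 0]]
    - [0.1, [3.5, 12.1, 0], [0, 0, 0]]
    - [0.1, [0.2, 12.6, 0], [0, 0, 0]]
    - [0.1, [-2.9, 12.3, 0], [0, 0, 0]]
    - [0.1, [-5.8, 11.2, 0], [0, 0, 0]]

```text
clock: 20.88
position: [595.3, -200.3, 87.0]
orientation: [0.74, 0.673, 0.001, 0.003]
force: [2.5, -5.7, 3.3]
finger_gap: 0.199
finger_force: 20.0
```

Run:
```python
from h import *
np.set_printoptions(precision=1,suppress=True)
for i in range(6):im=capture("side")
cs=get_calibration("side");s=read_state();print(s["position"],s["force"],s["clock"],s["joint_pos"])
save("s3.png",im)
for a in (95,100,104):
  print("plate",fit(im,cs,[582.5,a],42,50,5,f=lambda p:p[1]>280 and p[0]>300))
print("lens",fit(im,cs,[583,107],24,150,5,f=lambda p:p[0]>310 and 278<p[1]<300))
```

```text
[ 593.4 -197.5   86.8] [-1.7  1.9  8.6] 21.1833 [ 0.8  0.7 -0.7  1.7  0.5  0.9 -0.2]
plate (array([581.9,  97. ]), np.int64(34), np.float64(0.878132511150656), array([314.6, 307.2]))
plate (array([582.9, 102.4]), np.int64(50), np.float64(1.0431524580997347), array([313.5, 309.5]))
plate (array([582.4, 106.4]), np.int64(61), np.float64(1.038589762399542), array([313.3, 311.3]))
lens (array([585.2, 107.9]), np.int64(21), np.float64(0.8221574164281401), array([310.8, 282.1]))
```

play_rows:
  deltas:
    - [0.5, [0, 0, 0], [0, 0, 0]]
    - [0.5, [0, 0, 0], [0, 0, 0]]
    - [0.5, [0, 0, 0], [0, 0, 0]]
    - [0.5, [0, 0, 10], [0, 0, 0]]
    - [0.5, [0, 0, 25], [0, 0, 0]]
    - [0.5, [0, 5, 35], [0, 0, 0]]
    - [0.5, [-5, 25, 16], [0.1, 0, 0]]
    - [0.5, [-5, 30, 0], [0.1, 0, 0]]
    - [0.5, [-5, 30, 0], [0.1, 0, 0]]
    - [0.5, [-4, 25, 0], [0.1, 0, 0]]
    - [0.5, [0, 13, 0], [0.1, 0, 0]]
    - [0.5, [0, 0, 0], [0.1, 0, 0]]

```text
clock: 22.18
position: [574.0, -66.2, 174.5]
orientation: [0.704, 0.645, 0.201, -0.22]
force: [1.4, 0.4, -0.3]
finger_gap: 0.502
finger_force: 0.0
```

play_rows:
  deltas:
    - [0.5, [0, 0, 0], [0, 0, 0]]
    - [0.5, [0, 0, 0], [0, 0, 0]]
    - [0.5, [0, 0, 0], [0, 0, 0]]
    - [0.5, [0, 0, 0], [0, 0, 0]]
    - [0.5, [0, 0, 0], [0, 0, 0]]

```text
clock: 22.6
position: [574.4, -68.9, 173.2]
orientation: [0.706, 0.644, 0.198, -0.217]
force: [0.1, 0.4, 1.2]
finger_gap: 0.501
finger_force: 0.0
```

Run:
```python
from h import *
np.set_printoptions(precision=1,suppress=True)
c=get_calibration("wrist");im=capture("wrist");save("w8.png",im)
print(read_state()["position"],read_state()["orientation"],np.array(c["extrinsics"])[:3])
print([proj(c,p) for p in([583.5,107,150],[583,103.7,50],[583,103.7,76])])
```

```text
[574.4 -69.1 173.1] [ 0.7  0.6  0.2 -0.2] [[  1.   -0.1  -0.  581.2]
 [ -0.1  -1.    0.3 -91.6]
 [ -0.1  -0.3  -1.  348. ]]
[array([314.1,  62.3]), array([319.8, 143.5]), array([318.6, 127.8])]
```

View pics/w8.png

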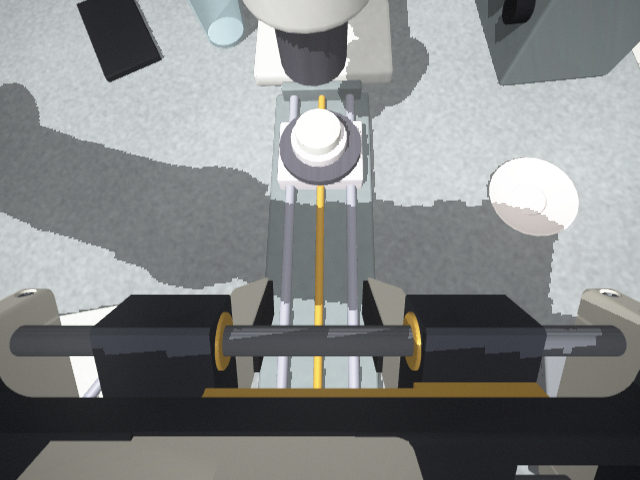

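The tilted view shows the barrel end, with its front arc near row 84 across cols 277–347. The stack is intact on the plate at (319,143).

Run:
```python
from h import *
np.set_printoptions(precision=1,suppress=True)
c=get_calibration("wrist");im=cv2.imread("pics/w8.png")
for c0 in((583,103),(583,109)):
  print("lens",fit(im,c,c0,24,150,5,f=lambda p:60<p[1]<95,lo=30,hi=80))
print("plate",fit(im,c,[583,103.7],42,50,4,lo=30,hi=80))
print("spacer",fit(im,c,[583,104.7],28,62,4,lo=15,hi=40))
print("slice",fit(im,c,[583,104.7],22,76,4,lo=15,hi=40))
g=im.astype(int).mean(2);print(g[70:95,312].astype(int),g[75,268:280].astype(int),g[75,340:356].astype(int),g[65,268:280].astype(int),g[65,340:356].astype(int))
```

```text
lens (array([584.3, 105.2]), np.int64(98), np.float64(1.092186703624037), array([315.3,  63.8]))
lens (array([583.4, 110. ]), np.int64(120), np.float64(0.7277339928342563), array([313.6,  58.8]))
plate (array([582.9, 103.2]), np.int64(311), np.float64(0.9719579411847677), array([319.7, 143.7]))
spacer (array([581.8, 104.2]), np.int64(152), np.float64(0.7699272064407736), array([318., 136.]))
slice (array([581.6, 103.7]), np.int64(173), np.float64(0.719391721150652), array([317. , 127.7]))
[ 93  93  90  91  90  91  89  89  91  90  90  89  89  90  90 113 168 198
 200 187 156 142 142 140 139] [252 252 252 252 252 252 252 251 251 251 251 251] [240 240 239 239 240 213 163 160 159 162 160 160 159 156 157 158] [252 253 252 252 252 252 252 252 252 252 253 252] [ 63  63  62  58  94 252 252 241 188 185 184 184 184 183 182 185]
```

Run:
```python
from h import *
np.set_printoptions(precision=1,suppress=True)
c=get_calibration("wrist");im=cv2.imread("pics/w8.png");g=im.astype(int).mean(2)
P=[]
for u in range(284,342,3):
    col=g[66:98,u];k=[i for i in range(len(col)-1) if col[i]<115 and col[i+1]>=115]
    if k: i=k[0];v=66+i+(115-col[i])/(col[i+1]-col[i]);P.append(ray(c,u,v,150)[:2]);print(u,round(v,1),P[-1])
P=np.array(P)
x=least_squares(lambda q:np.hypot(*(P-q).T)-24,[583,107],loss="soft_l1").x;print("lens",x,np.hypot(*(P-x).T)-24)
for r in (60,64,68,72): print(r,g[r,272:286].astype(int),g[r,336:350].astype(int))
```

```text
284 69.2 [561.1 103.1]
287 74.3 [563.1  98.3]
290 77.3 [565.1  95.4]
293 80.0 [567.1  92.6]
296 81.4 [569.2  91.2]
299 82.5 [571.4  89.9]
302 83.4 [573.5  88.8]
305 84.4 [575.6  87.7]
308 84.6 [577.7  87.3]
311 85.0 [579.8  86.6]
314 85.0 [582.   86.4]
317 85.1 [584.1  86. ]
320 84.1 [586.3  86.7]
323 83.4 [588.5  87.1]
326 82.6 [590.7  87.5]
329 81.3 [592.9  88.4]
332 79.1 [595.2  90. ]
335 77.0 [597.5  91.6]
338 74.6 [599.9  93.5]
341 70.2 [602.4  97.1]
lens [583.4 110.6] [-0.5 -0.3 -0.2  0.2 -0.  -0.1 -0.1  0.1 -0.   0.2  0.2  0.5  0.1  0.1
  0.2  0.2 -0.3 -0.3 -0.2 -0.7]
60 [252 252 252 252 253 252 253 253 229  95  90  93  95  95] [ 67  65  64  65  62  60  62  60  56  92 251 251 251 252]
64 [252 252 252 252 252 252 253 253 253 204  93  92  93  97] [ 69  68  64  64  63  61  62  59  61 247 252 253 192 187]
68 [252 252 252 252 252 252 252 252 252 252 252 166  96  96] [ 69  66  64  67  62  63  62 136 252 252 192 184 185 185]
72 [253 253 253 253 253 253 253 253 253 253 253 253 245 104] [ 67  68  67  63 141 247 252 253 253 252 241 184 181 181]
```

Measured in the same image, the lens is at (583.4,110.6) and the plate at (582.9,103.2). About 6.5–7 mm remains, which is roughly 25° more crank, so I'll regrip the knob.

play_rows:
  deltas:
    - [0.5, [0, -10, 5], [-0.1, 0, 0]]
    - [0.5, [4, -28, 3], [-0.1, 0, 0]]
    - [0.5, [5, -30, 0], [-0.1, 0, 0]]
    - [0.5, [5, -30, 0], [-0.1, 0, 0]]
    - [0.5, [5, -25, 0], [-0.1, 0, 0]]
    - [0.5, [0, -5.5, 0], [-0.1, 0, 0]]
    - [0.5, [0, 0, -10], [0, 0, 0]]
    - [0.5, [0, 0, -15], [0, 0, 0]]
    - [0.5, [0, 0, 0], [0, 0, 0]]
    - [0.5, [0, 0, 0], [0, 0, 0]]
    - [0.5, [0, 0, 0], [0, 0, 0]]

```text
clock: 23.57
position: [592.9, -198.7, 154.9]
orientation: [0.74, 0.673, 0.0, -0.001]
force: [-0.3, -0.4, -0.0]
finger_gap: 0.504
finger_force: 0.0
```

Pose is good: knob at about (593.4,-197.5). Descend, grip, and turn 25°.

play_rows:
  deltas:
    - [0.5, [0.5, 0.8, -15], [0, 0, 0]]
    - [0.5, [0, 0, -20], [0, 0, 0]]
    - [0.5, [0, 0, -16], [0, 0, 0]]
    - [0.5, [0, 0, -10], [0, 0, 0]]
    - [0.4, [0, 0, -6], [0, 0, 0]]
    - [0.1, [0, 0, 0], [0, 0, 0]]
    - [0.1, [0, 0, 0], [0, 0, 0]]
    - [0.1, [0, 0, 0], [0, 0, 0]]
    - [0.1, [0, 0, 0], [0, 0, 0]]
    - [0.1, [0, 0, 0], [0, 0, 0]]
    - [0.1, [0, 0, 0], [0, 0, 0]]
    - [0.1, [0, 0, 0], [0, 0, 0]]

```text
clock: 24.57
position: [593.7, -198.0, 88.8]
orientation: [0.74, 0.673, -0.0, 0.0]
force: [-4.0, 0.8, 6.1]
finger_gap: 0.204
finger_force: 20.0
```

Run:
```python
from h import *
s=read_state();p=s["position"];print(p,s["finger_gap"],s["force"],np.degrees(np.arctan2(p[1]+227.4,p[0]-553)))
arc(36,5,5)
```

```text
[ 593.68846653 -198.01202717   88.79693395] 0.20400081115823726 [-3.98006084  0.83825122  6.05019519] 35.83937249787531
[0.1, [-2.8, 3.4, 0], [0, 0, 0]], [0.1, [-3.0, 3.2, 0], [0, 0, 0]], [0.1, [-3.2, 2.9, 0], [0, 0, 0]], [0.1, [-3.5, 2.6, 0], [0, 0, 0]], [0.1, [-3.8, 2.2, 0], [0, 0, 0]]
```

play_rows:
  deltas:
    - [0.1, [-2.8, 3.4, 0], [0, 0, 0]]
    - [0.1, [-3.0, 3.2, 0], [0, 0, 0]]
    - [0.1, [-3.2, 2.9, 0], [0, 0, 0]]
    - [0.1, [-3.5, 2.6, 0], [0, 0, 0]]
    - [0.1, [-3.8, 2.2, 0], [0, 0, 0]]
    - [0.1, [0, 0, 0], [0, 0, 0]]
    - [0.1, [0, 0, 0], [0, 0, 0]]
    - [0.1, [0, 0, 0], [0, 0, 0]]
    - [0.5, [0, 0, 0], [0, 0, 0]]
    - [0.5, [0, 0, 0], [0, 0, 0]]
    - [0.5, [0, 0, 0], [0, 0, 0]]
    - [0.5, [0, 0, 0], [0, 0, 0]]

```text
clock: 25.57
position: [576.3, -182.8, 87.2]
orientation: [0.739, 0.673, -0.0, -0.001]
force: [-0.2, 0.0, -0.7]
finger_gap: 0.441
finger_force: 0.0
```

play_rows:
  deltas:
    - [0.5, [0, 0, 10], [0, 0, 0]]
    - [0.5, [0, 0, 25], [0, 0, 0]]
    - [0.5, [0, 5, 35], [0, 0, 0]]
    - [0.5, [-1, 20, 16], [0.1, 0, 0]]
    - [0.5, [-1, 28, 0], [0.1, 0, 0]]
    - [0.5, [-1, 28, 0], [0.1, 0, 0]]
    - [0.5, [0, 22, 0], [0.1, 0, 0]]
    - [0.5, [0, 11, 0], [0.1, 0, 0]]
    - [0.5, [0, 0, 0], [0.1, 0, 0]]
    - [0.5, [0, 0, 0], [0, 0, 0]]
    - [0.5, [0, 0, 0], [0, 0, 0]]
    - [0.5, [0, 0, 0], [0, 0, 0]]

```text
clock: 26.57
position: [574.4, -69.1, 174.6]
orientation: [0.706, 0.643, 0.199, -0.218]
force: [0.3, 0.2, -0.3]
finger_gap: 0.5
finger_force: 0.0
```

Run:
```python
from h import *
np.set_printoptions(precision=1,suppress=True)
for i in range(6):capture("wrist")
c=get_calibration("wrist");im=capture("wrist");save("w9.png",im);print(read_state()["position"])
g=im.astype(int).mean(2);q=proj(c,[583.4,86.6,150]);print(q);P=[]
for u in range(int(q[0])-27,int(q[0])+28,3):
    v0=int(q[1])-18;col=g[v0:v0+32,u];k=[i for i in range(31) if col[i]<115 and col[i+1]>=115]
    if k: i=k[0];P.append(ray(c,u,v0+i+(115-col[i])/(col[i+1]-col[i]),150)[:2])
P=np.array(P);x=least_squares(lambda q:np.hypot(*(P-q).T)-24,[583,107],loss="soft_l1").x;print("lens",x,len(P),np.std(np.hypot(*(P-x).T)-24))
for n,R,z in(("plate",42,50),("spacer",28,62),("slice",22,76)):
  for y in (108,111): print(n,fit(im,c,[583,y],R,z,4,lo=30 if R>30 else 15,hi=80 if R>30 else 40))
```

```text
[574.4 -69.1 174.6]
[315.9  86.7]
lens [583.3 110.8] 19 0.28293902476581945
plate (array([583.4, 109.4]), np.int64(306), np.float64(1.0809030078657067), array([319.7, 139.8]))
plate (array([583.3, 109.8]), np.int64(299), np.float64(1.0021089803857461), array([319.6, 139.3]))
spacer (array([582.4, 110.6]), np.int64(146), np.float64(0.6824865361175806), array([318. , 131.8]))
spacer (array([582.4, 110.7]), np.int64(148), np.float64(0.6923704593692295), array([318.1, 131.7]))
slice (array([582.1, 110.2]), np.int64(164), np.float64(0.7080077117178168), array([317.1, 123.3]))
slice (array([582.1, 110.2]), np.int64(164), np.float64(0.708007717029788), array([317.1, 123.3]))
```

```bash
python3 -c "
from h import *
print(close_job())"
```

```text
the job is handed in; nothing more can be done
None
```

The job is handed in at about 27 s: spacer and slice are stacked on the plate, the plate was cranked to about 1 mm from the lens axis with the stack centred to about 1 mm (wrist camera), and the gripper is clear of everything.

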